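Set a plywood piece against the flip stop of a mitre gauge

ROBOT

A 6-joint arm with a two-finger parallel gripper is mounted at the origin on a cart in front of the work surface, level with it; the furniture and walls round the work are solid. World frame = base frame: x ahead of the robot, y to its left, z up, the work surface at z = 0. Lengths are in mm, angles in rad, forces in N, time in s.
With the tool pointing down it reaches from about 400 to 925 mm from the base axis. Payload 12.5 kg.
Tool frame: the origin (TCP) lies midway between the tips of the shut fingers; the grasp point (between the pads) lies 19 mm behind it; z points along the fingers, y is the line along which they close (so a half turn about z gives the same grasp; the last joint's range is limited). The gripper opens to 95 mm and grips with 3 to 60 N. Pads are 20 mm wide; open, the fingers measure 119 mm over their backs; the gripper's body (75 mm by 180 mm) begins 59 mm behind the grasp point.
Start: joints at [1.13, 0.491, 1.559, -0, 1.092, -0.106], TCP at [205.347, 590.322, 214.661] pointing down, gripper open.
Joint ranges: [-3.1, 3.1], [-0.84, 2.19], [0.05, 2.79], [-1.13, 4.28], [0.06, 2.93], [-2.69, 2.69]. Speed limits (rad/s): [2.22, 2.22, 2.79, 3.14, 3.14, 3.14].

INTERFACE

Orientations are given as [roll, pitch, yaw] about the fixed x, y, z axes, in that order (R = Rz(yaw) Ry(pitch) Rx(roll)).
In Python, from cell import env gives the robot as it stands.
- The arm moves only by the tool arm_command, never from a script. Its argument "targets" is a list of rows, each a list of 5 numbers: the shift along the tool's x, y, z in mm, then the turn about the tool's z in degrees, then the opening, from 0 (shut) to 1 (fully open). In form: [[tx, ty, tz, roll, fingers], ...]. A call has 1 to 5 rows; each row is the pose to reach, as a shift and turn from the pose commanded when the call began, along the tool's axes at that moment; what a row does not reach only later rows make up. A row lasts 1/10 s, in which the tool goes at most 50 mm and 8.59 degrees, less where a joint would pass 70% of its speed; a pose out of reach is approached as far as the arm can. A call with a gripper value outside its range is refused whole. The fingers move at their own pace and stop on an object; the grip force is fixed at half the most. Time passes only in rows, so rows that repeat a pose let the fingers close. It gives the time, the measured TCP pose, the force, the opening and the grip force at its end, in the units of the state.
- env.state(): the state, without advancing time (a new reading comes with each control period).
- env.read_camera(name): name is "scene" or "top" or "wrist"; returns a dict with "frame" (400x640x3 uint8, red, green, blue), "vertical_fov" (degrees; the focal length in pixels is half the picture's height over the tangent of half this angle, whatever the lens; pixels are square), "cx", "cy" (the principal point, pixels), "k1" (the pictures are not rectified: a ray, as slopes to the right and down, at radius r is drawn at 1 + k1 r^2 times it, then the intrinsics apply), "world_from_camera" (4x4, takes a point from camera to world coordinates); the wrist camera has in their place "hand_eye" (4x4, takes a point from camera to tool coordinates, whose origin is the TCP and whose axes are the flange's). Camera axes: x right, y down, z forward; pixel columns grow to the right and rows downward; lengths in mm; the calibration is good to about 2 mm. A picture is of the moment at which its call begins: read the wrist's pose just before it. There is no depth.
- env.job_done(): hands the job in; it is judged then, once.
The state is a dict: "t": time; "joints": joint angles; "qvel": joint speeds; "tau": joint torques, N m; "eef_pos": TCP position; "tcp_rot": TCP orientation; "ft_force": force on the tool from outside, world axes, zero at the start; "moment": the same for the moment, N m; "opening": opening from 0.0 (shut) to 1.0 (fully open); "grip_force": force on a finger pad.
Only numpy, scipy, OpenCV 4.12 (cv2) and the standard library are available. Lean on these libraries where they do the work, as an engineer would, in place of code of your own. Each camera call takes 0.05 s, during which the arm holds its last target. There are 200 camera calls.

TASK

Set the plywood piece up on the mitre gauge for its cross groove: flip the red stop on the aluminium fence over to the front until it hangs fully down, tip the piece that stands on edge over towards the fence so that it lies flat with its pencil marks up, and push it square against the fence and along it until its far end touches the stop. Do all this by pushing with the fingertips or the outside of the fingers: grip nothing, never lift the piece, and leave the other things on the worktop alone.

Things in the scene. Friction and masses are not known exactly. Their poses are not given: they have to be found in the camera images.
- mitre_gauge: Mitre gauge, locked in the track. Aluminium fence 24 mm thick, top 56 mm high, along world x from 30 mm before the origin to 350 mm beyond. Origin: worktop height, on the fence's front face, which is the plane y = 0 of this frame and looks to +y (robot's left). Grey head and black handle (58 mm high, 70 mm behind the face) on the -y side, within 80 mm of the origin in x, up to 120 mm behind the face.
- flip_stop: Black bracket of the flip stop, clamped on the fence; axes as the gauge's. 30 mm long in x, 76 mm high; its knob reaches 50 mm behind the face. Origin: worktop height, in the plane of the fence's face, under the middle of the arm. The arm is 18 mm wide, so the side that stops the work lies 9 mm before this origin in x.
- stop_arm (a joint): Hinge of the stop's red arm; axis along x, 67 mm high, 10 mm in front of the face. 0 (start) = up, leaning 20 degrees back over the fence; 0.35 rad = upright; grows towards the front; 3.47 = fully down, hanging before the face. Turns freely, lightly damped: falls back to 0 or, pushed past about 0.5 rad, falls to the front and comes to rest fully down within 2 s. 1 N moves it.
- stop_arm_tip (a point): Point in the end block of the red arm, 50 mm from the hinge axis; at the start about 114 mm high, 7 mm behind the face. Block 18 mm wide (x), 24 thick, 22 long, its end 61 mm from the axis. While up, the back of the arm is 20 mm or less behind this point (-y). Hanging down, the block is 6 mm above the worktop and fills 2 to 26 mm before the face.
- board: Plywood 160 (its y) x 65 (x) x 18 mm (z), 0.12 kg. Origin: middle of the clean face; z out through the pencilled face. Starts on its long edge on the fence's +y side, along it within 0.25 rad, pencilled face away from the fence, y away from the robot, far end 25 to 55 mm short of the stop, 115 to 135 mm off the face. Tips when its upper edge is pushed 20 mm; flat, its origin is at height 0.
- pencil: Flat red carpenter's pencil, 180 x 15 x 8 mm, lying on the worktop; not part of the job, to be left alone.
- marking_gauge: Wooden marking gauge, 64 x 200 x 78 mm, lying on the worktop; not part of the job, to be left alone.
- tape_measure: Red and black tape measure, 35 x 80 x 68 mm, standing on the worktop; not part of the job, to be left alone.
- router_bit: Router bit with blue cutter, 37 x 27 x 52 mm, standing on its cutter; not part of the job, to be left alone.
- spanner: Flat steel collet spanner, 47 x 200 x 6 mm, lying in front of the pine router fence; not part of the job, to be left alone.
- offcut_maple: Maple offcut, 45 x 130 x 32 mm, lying flat at the left; not part of the job, to be left alone.
- sanding_block: Cork sanding block, 59 x 112 x 34 mm, lying flat at the left; not part of the job, to be left alone.

How it is judged:
By the outcome, as a careful person would: the job done as asked, in the order asked, and still so for the second after the job is handed in, with the robot touching nothing.
It also fails if it takes over 62 s, if anything falls off the work surface, if the arm or the gripper's body presses on something with over 40 N, if the wrist force passes 120 N, or if a joint passes its speed limit or range.

## Working session

There is one attempt and no reset: what is moved stays moved. The work goes in short steps, Python scripts to look and compute and a tool call to move; the robot and the scene stay as the last step left them, time stands still between calls to the robot, and variables do not carry over. Pictures are saved under pics/ and viewed, at most 10 in all, crops included, and the job is handed in when it is done.

Besides the shell and the picture viewer there is one more tool, called after ">>>" as name(argument=value, ...) on one line, values as JSON. arm_command: Moves the arm, as the interface text tells. Its arguments: {"type":"object","properties":{"targets":{"type":"array","items":{"type":"array","items":{"type":"number"}}}},"required":["targets"]}

```bash
ls; mkdir -p pics
cat > h.py <<'E'
import numpy as np,cv2
from cell import env
def cam(n):
    s=env.state(); c=env.read_camera(n)
    f=200/np.tan(np.radians(c["vertical_fov"])/2)
    if n=="wrist":
        from scipy.spatial.transform import Rotation as R
        T=np.eye(4);T[:3,:3]=R.from_euler("xyz",s["tcp_rot"]).as_matrix();T[:3,3]=s["eef_pos"]
        T=T@np.array(c["hand_eye"])
    else: T=np.array(c["world_from_camera"])
    K=np.array([[f,0,c["cx"]],[0,f,c["cy"]],[0,0,1]])
    return dict(img=cv2.cvtColor(c["frame"],cv2.COLOR_RGB2BGR),K=K,D=np.array([c["k1"],0,0,0.]),T=T)
def ray(c,uv):
    p=cv2.undistortPoints(np.array(uv,float).reshape(-1,1,2),c["K"],c["D"]).reshape(-1,2)
    d=np.c_[p,np.ones(len(p))]@c["T"][:3,:3].T
    return c["T"][:3,3],d
def plane(c,uv,z):
    o,d=ray(c,uv); return o+d*((z-o[2])/d[:,2])[:,None]
def proj(c,P):
    Ti=np.linalg.inv(c["T"])
    return cv2.projectPoints(np.array(P,float).reshape(-1,1,3),cv2.Rodrigues(Ti[:3,:3])[0],Ti[:3,3],c["K"],c["D"])[0].reshape(-1,2)
E
python3 - <<'E'
from h import *
s=env.state();print({k:np.round(v,3) for k,v in s.items()})
for n in("top","scene"):
    c=cam(n);cv2.imwrite(f"pics/{n}0.png",c["img"]);print(n,np.round(c["T"],2).tolist(),c["K"][0,0])
E
```

```text
pics
{'t': np.float64(0.0), 'joints': array([ 1.13 ,  0.492,  1.559,  0.   ,  1.092, -0.106]), 'qvel': array([-0.   , -0.   ,  0.   , -0.001, -0.001,  0.   ]), 'tau': array([ 2.0000e-03, -6.1264e+01, -2.5818e+01,  6.9000e-02,  4.8000e-02,
       -0.0000e+00]), 'eef_pos': array([205.258, 590.089, 214.05 ]), 'tcp_rot': array([-3.14 , -0.   ,  2.807]), 'ft_force': array([-0.289,  0.954,  0.327]), 'moment': array([0.01 , 0.008, 0.023]), 'grip_force': np.float64(0.0), 'opening': np.float64(0.999)}
top [[-0.0, -1.0, 0.09, 438.59], [-1.0, 0.01, 0.03, 31.25], [-0.03, -0.09, -1.0, 1076.69], [0.0, 0.0, 0.0, 1.0]] 403.7304687675674
scene [[0.77, -0.38, 0.51, -2.89], [-0.63, -0.45, 0.63, -677.66], [-0.01, -0.81, -0.59, 740.28], [0.0, 0.0, 0.0, 1.0]] 449.16280558604
```

View pics/top0.png

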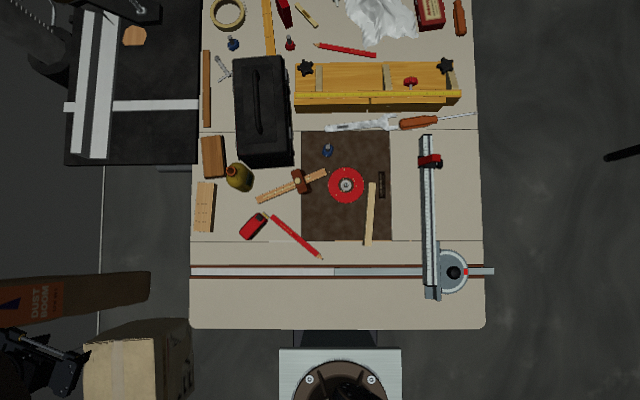

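View pics/scene0.png

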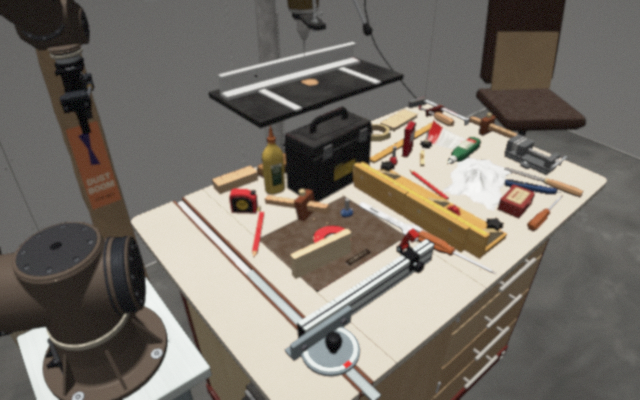

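Top view: fence at u≈428 (v 135–300), red stop at (430,160), board on edge at (370,213), red saw insert at (345,185). The pencil and marking gauge lie further left. I'll zoom in and measure.

Run:
```python
from h import *
c=cam("top");im=c["img"]
def box(poly,lo,hi,roi,z,name):
    u0,v0,u1,v1=roi
    h=cv2.cvtColor(im[v0:v1,u0:u1],cv2.COLOR_BGR2HSV)
    m=cv2.inRange(h,lo,hi)
    cs,_=cv2.findContours(m,cv2.RETR_EXTERNAL,cv2.CHAIN_APPROX_NONE)
    k=max(cs,key=cv2.contourArea); r=cv2.minAreaRect(k); b=cv2.boxPoints(r)+[u0,v0]
    print(name,cv2.contourArea(k),np.round(b,1).tolist());print(np.round(plane(c,b,z),1).tolist())
print(cv2.cvtColor(im[213:214,360:382],cv2.COLOR_BGR2HSV)[0].tolist())
print(im[220,410:450].tolist())
box(0,(10,40,120),(30,255,255),(358,175,385,250),65,"board")
box(0,(0,150,100),(8,255,255),(410,145,450,175),114,"stop z114")
w=np.array([[x,y,z] for x in(400,) for y in(-235,) for z in(0,)])
cr=cv2.resize(im[120:310,330:490],None,fx=3.1,fy=3.1,interpolation=cv2.INTER_CUBIC)
s=cam("scene");cv2.imwrite("pics/crop_s.png",cv2.resize(s["img"][215:375,270:460],None,fx=4,fy=3.7,interpolation=cv2.INTER_CUBIC))
cv2.imwrite("pics/crop.png",cr)
for v in(190,220,270): print(v,np.round(plane(c,[[421,v],[422,v]],56),1).tolist())
```

```text
[[16, 102, 55], [15, 100, 56], [14, 114, 56], [14, 104, 59], [19, 90, 54], [20, 83, 46], [20, 76, 90], [21, 74, 175], [20, 88, 162], [21, 86, 163], [20, 81, 169], [21, 82, 167], [22, 73, 174], [23, 72, 160], [12, 135, 32], [13, 114, 56], [13, 113, 54], [14, 107, 55], [14, 113, 54], [14, 125, 55], [14, 107, 55], [14, 94, 60]]
[[135, 150, 155], [133, 150, 154], [136, 150, 154], [136, 151, 154], [134, 150, 153], [136, 151, 155], [135, 150, 154], [136, 150, 156], [136, 152, 155], [135, 151, 156], [117, 129, 132], [73, 77, 76], [47, 47, 41], [49, 51, 46], [49, 51, 46], [95, 98, 91], [146, 148, 139], [154, 158, 147], [164, 167, 158], [174, 178, 166], [114, 117, 109], [40, 36, 36], [102, 102, 96], [160, 163, 154], [180, 185, 172], [151, 162, 161], [133, 148, 154], [135, 150, 155], [137, 153, 156], [135, 150, 155], [136, 151, 155], [135, 151, 155], [133, 149, 153], [136, 150, 155], [134, 148, 154], [133, 148, 152], [133, 149, 152], [134, 151, 154], [133, 149, 153], [134, 148, 153]]
board 385.0 [[363.9, 245.9], [368.9, 181.8], [388.4, 183.3], [383.5, 247.4]]
[[417.7, -60.2, 65.0], [578.4, -75.0, 65.0], [574.1, -124.1, 65.0], [413.8, -108.6, 65.0]]
stop z114 40.0 [[432.0, 154.0], [439.0, 154.0], [439.0, 160.0], [432.0, 160.0]]
[[637.8, -222.7, 114.0], [637.7, -239.5, 114.0], [623.0, -239.0, 114.0], [623.2, -222.2, 114.0]]
190 [[557.6, -207.3, 56.0], [557.5, -209.8, 56.0]]
220 [[481.7, -205.2, 56.0], [481.7, -207.7, 56.0]]
270 [[357.3, -201.9, 56.0], [357.3, -204.4, 56.0]]
```

View pics/crop.png

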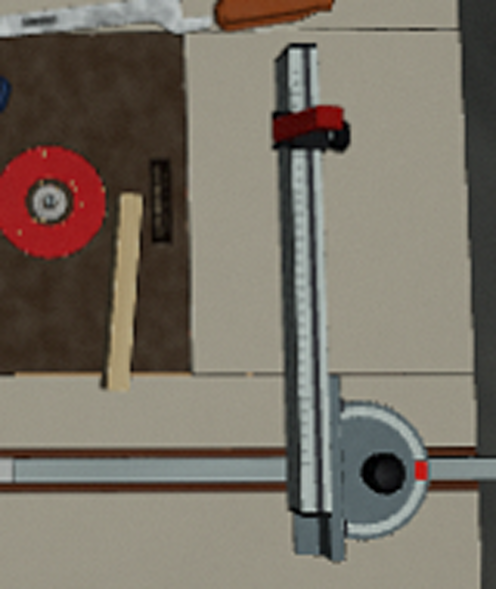

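View pics/crop_s.png

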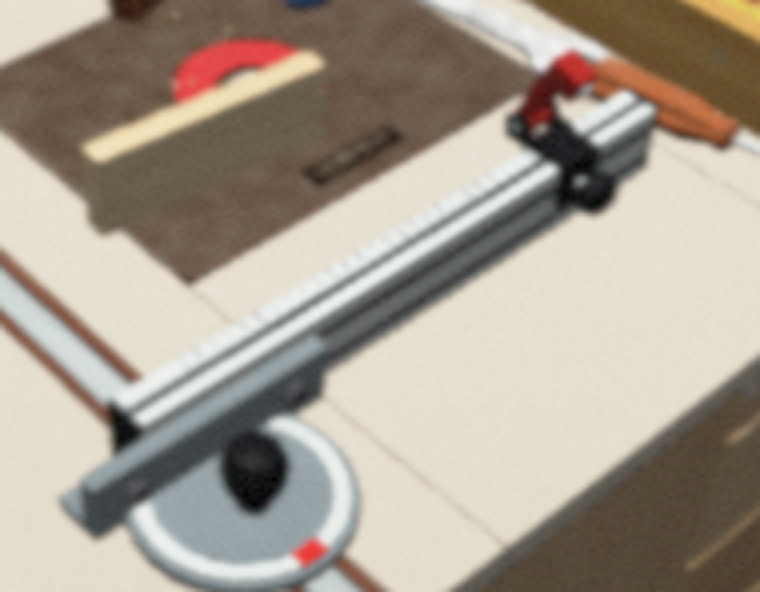

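Crop (3.1× zoom): board top edge runs from (131,195) to (118,389), red block at (329,118), fence front-top edge from (288,70) to about (300,510). In the scene view the arm is up and leaning back, with the block at crop (575,70).

Run:
```python
from h import *
t=cam("top");s=cam("scene")
def tri(a,b):
    o1,d1=ray(t,[a]);o2,d2=ray(s,[b]);d1=d1[0];d2=d2[0]
    k=np.linalg.lstsq(np.c_[d1,-d2],o2-o1,rcond=None)[0]
    p,q=o1+k[0]*d1,o2+k[1]*d2;return np.round((p+q)/2,1),np.round(np.linalg.norm(p-q),1)
C=lambda x,y:(330+x/3.1,120+y/3.1)
print("block",tri(C(329,118),(270+575/4,215+70/3.7)))
def ctr(c,roi):
    u0,v0,u1,v1=roi;m=cv2.inRange(cv2.cvtColor(c["img"][v0:v1,u0:u1],cv2.COLOR_BGR2HSV),(0,140,30),(8,255,255))+cv2.inRange(cv2.cvtColor(c["img"][v0:v1,u0:u1],cv2.COLOR_BGR2HSV),(172,140,30),(180,255,255))
    y,x=np.nonzero(m);print(x.min()+u0,x.max()+u0,y.min()+v0,y.max()+v0,len(x));return x.mean()+u0,y.mean()+v0
print("red mean",tri(ctr(t,(412,145,450,172)),ctr(s,(390,225,425,258))))
# face top edge: grey step per row
g=cv2.cvtColor(t["img"],cv2.COLOR_BGR2GRAY).astype(float)
for v in range(180,280,15):
    r=g[v-2:v+3].mean(0)[414:432]; d=np.diff(r); i=d[4:14].argmax()+4;j=d[2:12].argmin()+2
    print(v,np.round(plane(t,[[414+i+.5,v]],56)[0,:2],1),np.round(plane(t,[[414+j+.5,v]],0)[0,:2],1))
print("board far",np.round(plane(t,[C(120,194),C(142,196)],65),1).tolist(),"near",np.round(plane(t,[C(106,388),C(130,390)],65),1).tolist())
```

```text
block (array([ 628.1, -232.2,  116.6]), np.float64(1.9))
418 440 154 165 176
401 419 230 248 152
red mean (array([ 630. , -220.3,   96.1]), np.float64(2.2))
180 [ 583.  -214.3] [ 591.  -217.2]
195 [ 544.8 -215.7] [ 550.7 -218.7]
210 [ 506.8 -214.6] [ 510.6 -217.5]
225 [ 469.  -216.1] [ 470.8 -216.4]
240 [ 431.6 -215. ] [ 431.2 -218. ]
255 [ 394.3 -216.5] [ 391.9 -217. ]
270 [ 357.2 -215.6] [ 352.8 -216. ]
board far [[576.3, -74.6, 65.0], [574.5, -92.4, 65.0]] near [[419.6, -60.9, 65.0], [417.9, -80.1, 65.0]]
```

>>> arm_command(targets=[[0,0,0,8,0],[0,0,0,16,0],[-80,-200,0,24,0],[-80,-250,0,32,0],[-80,-250,0,40,0]])

```text
t: 0.8
eef_pos: [203.1, 438.6, 214.3]
tcp_rot: [-3.141, 0.0, 2.103]
ft_force: [1.5, 0.0, 0.5]
opening: 0.634
grip_force: 0.0
```

>>> arm_command(targets=[[-374,66,0,30.5,0],[-374,66,0,30.5,0],[-374,66,0,30.5,0],[-374,66,0,30.5,0],[-374,66,0,30.5,0]])

```text
t: 1.3
eef_pos: [367.9, 249.6, 214.9]
tcp_rot: [3.141, -0.0, 1.574]
ft_force: [0.8, 1.2, -0.3]
opening: 0.212
grip_force: 0.0
```

>>> arm_command(targets=[[-517,261,0,0,0],[-517,261,0,0,0],[-517,261,0,0,0],[-517,261,0,0,0],[-517,261,0,0,0]])

```text
t: 1.8
eef_pos: [481.4, 26.6, 214.8]
tcp_rot: [3.141, -0.0, 1.576]
ft_force: [0.4, 0.6, -0.1]
opening: 0.005
grip_force: 0.0
```

>>> arm_command(targets=[[-290,147,0,0,0],[-290,147,0,0,0],[-290,147,0,0,0],[-290,147,0,0,0],[-290,147,0,0,0]])

```text
t: 2.3
eef_pos: [595.6, -195.7, 214.6]
tcp_rot: [3.141, -0.0, 1.576]
ft_force: [0.2, 1.3, 0.5]
opening: 0.007
grip_force: 0.0
```

>>> arm_command(targets=[[-40,17,0,0,0],[-78,34,0,0,0],[-78,34,50,0,0],[-78,34,90,0,0],[-78,34,110,0,0]])

```text
t: 2.8
eef_pos: [628.1, -271.1, 100.6]
tcp_rot: [-3.137, -0.002, 1.576]
ft_force: [0.2, -0.4, -0.3]
opening: 0.003
grip_force: 0.0
```

Run:
```python
from h import *
print(np.round(env.state()["eef_pos"],1))
c=cam("wrist");cv2.imwrite("pics/w1.png",c["img"])
print(proj(c,[[629,-223.5,114],[620,-216.5,56],[577,-92,65]]).round())
```

```text
[ 628.1 -271.1  100.6]
[[315. 163.]
 [302. 140.]
 [223. -85.]]
```

View pics/w1.png

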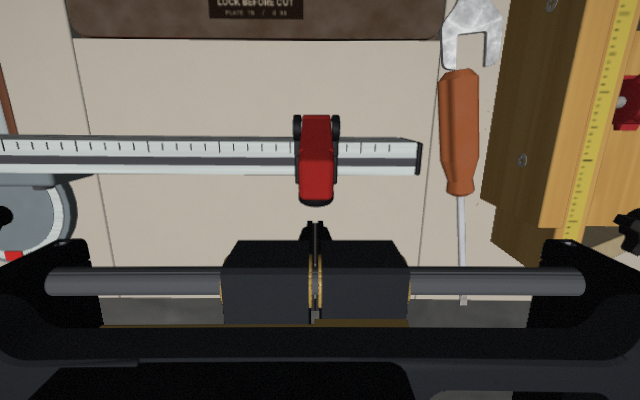

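The wrist view shows the red arm centred at u≈316, the finger column, as predicted, so I'll push it over.

>>> arm_command(targets=[[15,0,0,0,0],[28,0,0,0,0],[42,0,0,0,0],[56,0,0,0,0],[68,0,0,0,0]])

```text
t: 3.35
eef_pos: [629.4, -201.7, 105.6]
tcp_rot: [3.14, 0.0, 1.577]
ft_force: [0.3, 0.2, 0.5]
opening: 0.003
grip_force: 0.0
```

>>> arm_command(targets=[[0,0,-60,0,0.5],[0,0,-60,0,1],[50,-45,-60,0,1],[100,-90,-60,0,1],[150,-129,-60,0,1]])

```text
t: 3.85
eef_pos: [528.3, -89.5, 164.8]
tcp_rot: [3.141, 0.0, 1.576]
ft_force: [1.0, 1.4, -0.3]
opening: 0.369
grip_force: 0.0
```

Run:
```python
from h import *
print(np.round(env.state()["eef_pos"],1),env.state()["tcp_rot"])
for i in range(10): env.read_camera("top")
c=cam("wrist");t=cam("top")
a=cv2.resize(c["img"],(640,400));b=cv2.resize(t["img"][130:260,330:490],(246,200),interpolation=cv2.INTER_CUBIC)
o=np.zeros((600,640,3),np.uint8);o[:400]=a;o[400:,:246]=b;cv2.imwrite("pics/w2.png",o)
print(proj(c,[[576.3,-74.6,65],[574.5,-92.4,65],[419.6,-60.9,65],[417.9,-80,65]]).round().tolist())
```

```text
[528.3 -89.5 164.8] [3.14087487e+00 2.91148403e-05 1.57577589e+00]
[[364.0, 177.0], [361.0, 196.0], [190.0, 161.0], [190.0, 182.0]]
```

View pics/w2.png

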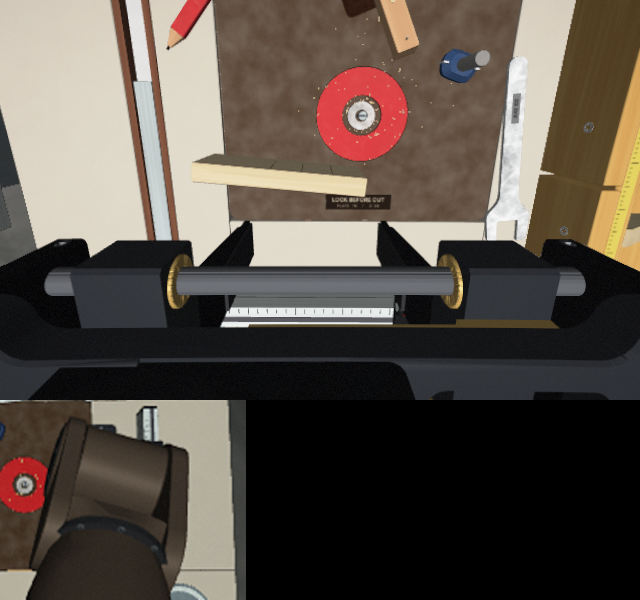

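The board corners land where I predicted within 2 px and the red insert is flush. Next I move the open fingers behind the board, aligned with it.

>>> arm_command(targets=[[30,-15,0,4.9,1],[50,-31,0,4.9,1],[50,-31,40,4.9,1],[50,-31,80,4.9,1],[50,-31,113,4.9,1]])

```text
t: 4.95
eef_pos: [498.5, -41.1, 50.1]
tcp_rot: [3.141, -0.0, 1.491]
ft_force: [0.7, -0.2, -1.1]
opening: 0.998
grip_force: 0.0
```

Run:
```python
from h import *
s=env.state();print(s["t"],np.round(s["eef_pos"],1),s["tcp_rot"],s["opening"],s["ft_force"])
```

```text
4.95 [498.5 -41.1  50.1] [ 3.14141771e+00 -6.25862478e-05  1.49088157e+00] 0.9981781559645895 [ 0.70051282 -0.17850428 -1.11426925]
```

>>> arm_command(targets=[[-8,0,0,0,1],[-14,0,0,0,1],[-19,0,0,0,1],[-24,0,0,0,1],[-29,0,0,0,1]])

```text
t: 5.45
eef_pos: [496.7, -70.8, 52.8]
tcp_rot: [3.14, 0.0, 1.49]
ft_force: [0.1, 0.6, -0.0]
opening: 0.996
grip_force: 0.0
```

>>> arm_command(targets=[[-4,0,0,0,1],[-8,0,0,0,1],[-12,0,0,0,1],[-16,0,0,0,1],[-16,0,0,0,1]])

```text
t: 5.95
eef_pos: [495.0, -86.4, 51.6]
tcp_rot: [-3.142, -0.0, 1.49]
ft_force: [0.2, 0.6, -0.2]
opening: 0.999
grip_force: 0.0
```

Run:
```python
from h import *
c=cam("wrist");s=cam("scene")
o=np.zeros((600,640,3),np.uint8);o[:300]=c["img"][:300];o[300:,:570]=cv2.resize(s["img"][210:310,270:460],(570,300),interpolation=cv2.INTER_CUBIC);cv2.imwrite("pics/w3.png",o)
```

```text
(no output)
```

View pics/w3.png

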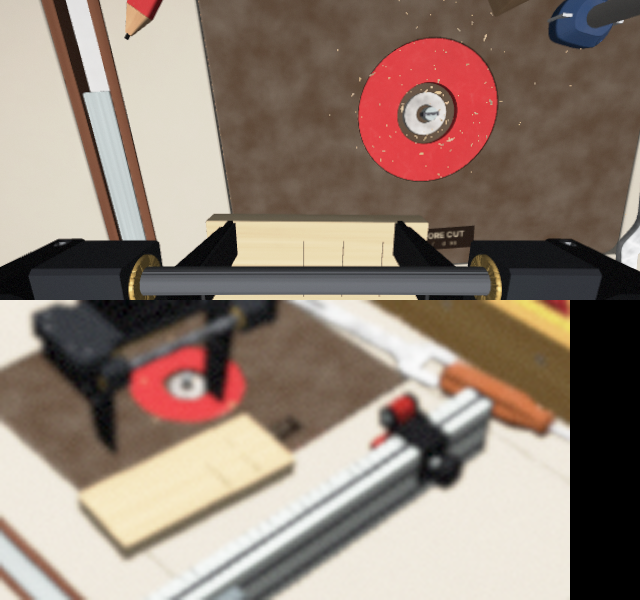

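The board lies flat with marks up and the stop hangs down in front. In the wrist view its +y edge runs from (207,219) to (428,222). Now locating that edge.

Run:
```python
from h import *
c=cam("wrist");s=cam("scene")
print(np.round(plane(c,[(211,221),(428,222)],18),1).tolist(), np.round(plane(c,[(207,215),(428,221)],0),1).tolist())
f=lambda x,y:(270+x/3,210+(y-300)/3)
print(np.round(plane(s,[f(80,495),f(247,415),f(293,460),f(127,547)],18),1).tolist())
```

```text
[[422.4, -81.6, 18.0], [576.6, -94.8, 18.0]] [[413.1, -82.5, 0.0], [583.1, -101.1, 0.0]]
[[416.7, -87.0, 18.0], [574.2, -101.9, 18.0], [565.6, -163.0, 18.0], [410.5, -150.5, 18.0]]
```

>>> arm_command(targets=[[28,0,0,0,1],[28,0,0,-4.6,1],[28,0,25,-4.6,1],[28,0,43,-4.6,1],[28,0,43,-4.6,1]])

```text
t: 6.65
eef_pos: [496.3, -57.7, 7.0]
tcp_rot: [-3.139, -0.001, 1.571]
ft_force: [-0.3, -0.1, 1.1]
opening: 1.003
grip_force: 0.0
```

>>> arm_command(targets=[[-12,0,0,0,1],[-20,0,0,0,1],[-28,0,0,0,1],[-36,0,0,0,1],[-44,0,0,0,1]])

```text
t: 7.15
eef_pos: [497.4, -103.0, 9.1]
tcp_rot: [3.141, 0.0, 1.571]
ft_force: [0.7, 2.3, 0.5]
opening: 1.002
grip_force: 0.9
```

>>> arm_command(targets=[[-8,0,0,0,1],[-15,0,0,0,1],[-22,0,0,0,1],[-27,0,0,0,1],[-30,0,0,0,1]])

```text
t: 7.65
eef_pos: [497.3, -132.6, 8.6]
tcp_rot: [3.142, -0.0, 1.571]
ft_force: [1.5, 1.7, 1.3]
opening: 1.0
grip_force: 0.9
```

Now ease the board up to the fence.

>>> arm_command(targets=[[-3,0,0,0,1],[-6,0,0,0,1],[-8,0,0,0,1],[-10,0,0,0,1],[-10,0,0,0,1]])

```text
t: 8.15
eef_pos: [497.2, -140.5, 8.6]
tcp_rot: [-3.141, -0.002, 1.571]
ft_force: [4.6, 17.7, 3.3]
opening: 1.002
grip_force: 8.6
```

>>> arm_command(targets=[[15,0,0,0,1],[20,0,-30,0,1],[20,0,-52,0,0],[0,-50,-52,0,0],[-20,-97,-52,0,0]])

```text
t: 8.65
eef_pos: [404.3, -159.9, 61.1]
tcp_rot: [3.14, 0.001, 1.574]
ft_force: [0.1, -1.6, -0.6]
opening: 0.802
grip_force: 0.0
```

Run:
```python
from h import *
c=cam("wrist");s=cam("scene");print(env.state()["eef_pos"])
o=np.zeros((600,640,3),np.uint8);o[:300]=c["img"][:300];o[300:,:570]=cv2.resize(s["img"][210:310,270:460],(570,300),interpolation=cv2.INTER_CUBIC);cv2.imwrite("pics/w4.png",o)
```

```text
[ 400.42341488 -160.30981141   60.68823373]
```

View pics/w4.png

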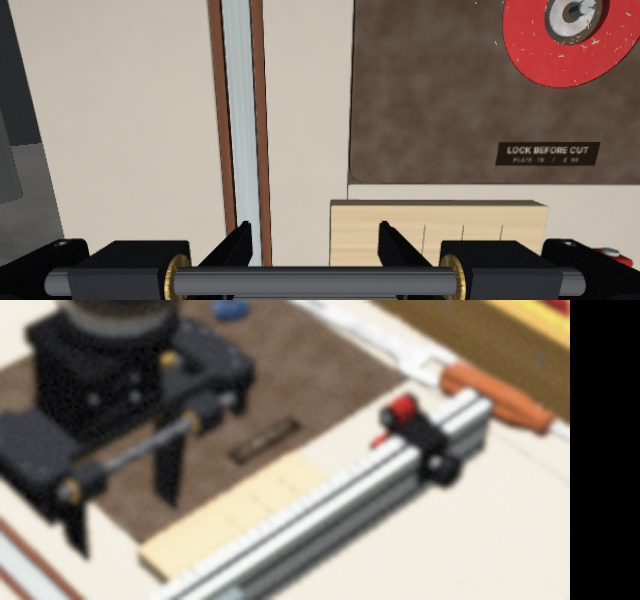

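Wrist view: the board is square to the fence, with its +y edge from (331,207) to (547,207).

Run:
```python
from h import *
c=cam("wrist");print(np.round(env.state()["eef_pos"],1))
print(np.round(plane(c,[(331,207),(547,207),(330,250)],18),1).tolist())
```

```text
[ 403.  -160.6   60.9]
[[413.5, -154.2, 18.0], [570.7, -154.3, 18.0], [413.1, -188.6, 18.0]]
```

>>> arm_command(targets=[[-12,-8,0,0,0],[-24,-16,0,0,0],[-24,-16,0,0,0],[-24,-16,0,0,0],[-24,-16,0,0,0]])

```text
t: 9.3
eef_pos: [389.4, -183.7, 60.5]
tcp_rot: [3.141, -0.0, 1.572]
ft_force: [-0.2, 0.2, -0.2]
opening: 0.259
grip_force: 0.0
```

>>> arm_command(targets=[[0,0,0,0,0],[0,0,0,0,0],[0,0,0,0,0],[0,0,25,0,0],[0,0,52,0,0]])

```text
t: 9.8
eef_pos: [389.5, -184.5, 8.6]
tcp_rot: [3.139, 0.001, 1.571]
ft_force: [0.6, 0.1, 0.4]
opening: 0.004
grip_force: 0.0
```

Gap about 12 mm; push along +x (tool y) gently.

>>> arm_command(targets=[[0,8,0,0,0],[0,15,0,0,0],[0,22,0,0,0],[0,29,0,0,0],[0,36,0,0,0]])

```text
t: 10.3
eef_pos: [425.5, -184.2, 9.4]
tcp_rot: [3.141, 0.0, 1.571]
ft_force: [-4.0, -0.3, 5.0]
opening: 0.004
grip_force: 2.8
```

>>> arm_command(targets=[[0,5,0,0,0],[0,9,0,0,0],[0,13,0,0,0],[0,16,0,0,0],[0,18,0,0,0]])

```text
t: 10.8
eef_pos: [442.3, -183.8, 9.2]
tcp_rot: [-3.14, -0.001, 1.571]
ft_force: [-8.7, -0.4, 11.1]
opening: 0.008
grip_force: 6.7
```

>>> arm_command(targets=[[0,2,0,0,0],[0,4,0,0,0],[0,4,0,0,0]])

```text
t: 11.1
eef_pos: [446.4, -183.9, 9.2]
tcp_rot: [-3.14, -0.001, 1.571]
ft_force: [-5.8, 0.4, 9.9]
opening: 0.001
grip_force: 5.6
```

>>> arm_command(targets=[[0,1,0,0,0],[0,2,0,0,0],[0,2,0,0,0]])

```text
t: 11.4
eef_pos: [448.2, -183.8, 9.2]
tcp_rot: [-3.14, -0.001, 1.571]
ft_force: [-6.5, 1.3, 10.0]
opening: 0.003
grip_force: 6.0
```

>>> arm_command(targets=[[0,1,0,0,0],[0,2,0,0,0],[0,2,0,0,0]])

```text
t: 11.7
eef_pos: [450.2, -183.9, 9.2]
tcp_rot: [-3.14, -0.001, 1.571]
ft_force: [-6.2, 0.4, 10.6]
opening: 0.008
grip_force: 6.0
```

>>> arm_command(targets=[[0,1,0,0,0],[0,2,0,0,0],[0,2,0,0,0]])

```text
t: 12.0
eef_pos: [452.3, -183.8, 9.2]
tcp_rot: [-3.14, -0.001, 1.571]
ft_force: [-6.8, -0.3, 9.6]
opening: 0.005
grip_force: 5.9
```

Run:
```python
from h import *
c=cam("wrist");s=cam("scene");print(np.round(env.state()["eef_pos"],1),env.state()["ft_force"])
o=np.zeros((600,760,3),np.uint8);o[:240,:640]=c["img"][100:340];o[240:,:]=cv2.resize(s["img"][210:300,270:460],(760,360),interpolation=cv2.INTER_CUBIC);cv2.imwrite("pics/w5.png",o)
```

```text
[ 452.2 -183.8    9.2] [-7.67485075  0.26725549  9.9838877 ]
```

View pics/w5.png

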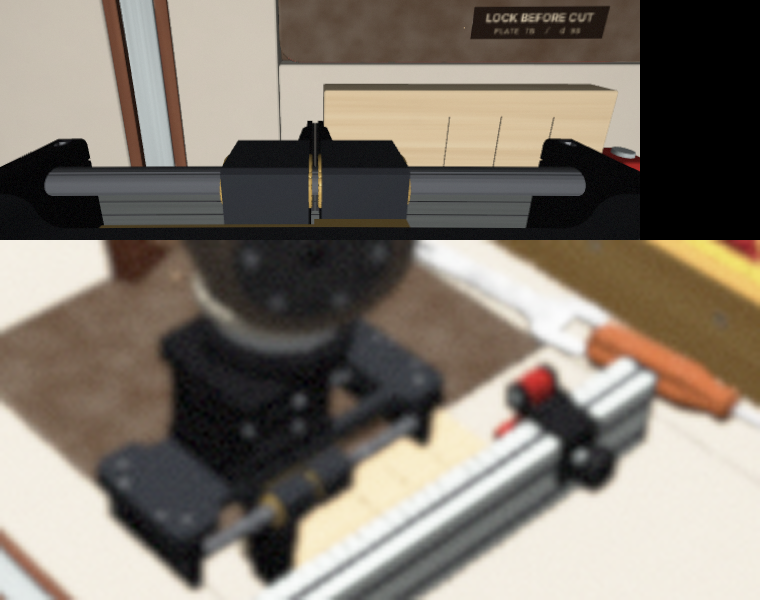

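The finger is at the near end with the board still square (+y edge from (324,189) to (616,190)). The red arm is at about (620,253), close to the far end.

Run:
```python
from h import *
c=cam("wrist");print(np.round(env.state()["eef_pos"],1))
print(np.round(plane(c,[(324,190),(616,191),(324,230),(604,258)],18),1).tolist())
h=cv2.cvtColor(c["img"],cv2.COLOR_BGR2HSV)
for v in(245,250,254,258,262): print(v,[tuple(x) for x in h[v,590:632:3].tolist()])
print(proj(c,[[464,-184,18],[620,-200,18],[620,-195,30],[620,-195,67]]).round().tolist())
```

```text
[ 452.3 -183.8    9.2]
[[458.5, -152.0, 18.0], [616.7, -152.5, 18.0], [458.7, -175.5, 18.0], [619.9, -192.3, 18.0]]
245 [(18, 66, 216), (19, 66, 215), (19, 66, 214), (19, 67, 214), (19, 66, 217), (20, 30, 198), (19, 28, 198), (20, 31, 199), (19, 31, 200), (19, 28, 198), (18, 30, 198), (18, 29, 199), (20, 30, 198), (18, 32, 200)]
250 [(90, 85, 3), (30, 23, 11), (18, 73, 144), (18, 70, 210), (14, 89, 144), (2, 200, 69), (2, 210, 68), (0, 36, 57), (90, 15, 67), (90, 10, 80), (90, 7, 76), (83, 13, 77), (80, 10, 75), (90, 10, 75)]
254 [(150, 64, 8), (120, 36, 7), (90, 21, 12), (30, 43, 6), (6, 91, 14), (0, 186, 59), (2, 204, 70), (2, 195, 72), (1, 70, 77), (90, 13, 121), (90, 11, 143), (90, 11, 160), (86, 12, 172), (85, 10, 146)]
258 [(30, 28, 9), (75, 36, 14), (113, 128, 8), (60, 73, 7), (90, 51, 10), (0, 0, 12), (75, 73, 7), (1, 214, 25), (179, 194, 67), (1, 180, 75), (2, 209, 72), (2, 197, 75), (0, 118, 91), (2, 40, 120)]
262 [(120, 32, 8), (0, 73, 7), (90, 46, 11), (98, 93, 11), (165, 73, 7), (120, 85, 3), (140, 96, 8), (120, 109, 7), (75, 85, 12), (135, 64, 8), (1, 176, 45), (1, 199, 82), (1, 196, 103), (1, 188, 107)]
[[333.0, 244.0], [601.0, 270.0], [624.0, 273.0], [713.0, 318.0]]
```

Near end 458.6, so the fingertip is narrower than assumed and about 2 mm is left to the stop. I'll continue until the force rises.

>>> arm_command(targets=[[0,1,0,0,0],[0,2,0,0,0],[0,2,0,0,0]])

```text
t: 12.45
eef_pos: [454.3, -183.8, 9.2]
tcp_rot: [-3.14, -0.001, 1.571]
ft_force: [-6.8, 0.1, 9.5]
opening: 0.005
grip_force: 5.9
```

>>> arm_command(targets=[[0,1,0,0,0],[0,1.5,0,0,0],[0,1.5,0,0,0]])

```text
t: 12.75
eef_pos: [454.7, -183.7, 9.2]
tcp_rot: [-3.138, -0.001, 1.571]
ft_force: [-13.2, -1.9, 13.5]
opening: 0.002
grip_force: 9.0
```

>>> arm_command(targets=[[0,0.7,0,0,0],[0,0.7,0,0,0]])

```text
t: 12.95
eef_pos: [454.9, -183.6, 9.2]
tcp_rot: [-3.137, -0.002, 1.571]
ft_force: [-16.4, -3.0, 14.4]
opening: 0.007
grip_force: 10.6
```

Firm contact with the stop. I'll retreat, then press once more squarely against the fence to close any gap.

>>> arm_command(targets=[[0,-15,0,0,0],[0,-20,-40,0,0],[0,-20,-55,0,1],[50,-5,-55,0,1],[74,30,-55,0,1]])

```text
t: 13.45
eef_pos: [485.9, -108.8, 64.7]
tcp_rot: [-3.141, -0.0, 1.569]
ft_force: [-0.2, -1.0, 0.4]
opening: 0.202
grip_force: 0.0
```

>>> arm_command(targets=[[0,50,0,0,1],[0,50,0,0,1],[0,50,0,0,1],[0,50,30,0,1],[0,50,54,0,1]])

```text
t: 13.95
eef_pos: [536.1, -110.3, 9.3]
tcp_rot: [3.141, -0.0, 1.571]
ft_force: [-0.6, -0.7, 0.3]
opening: 0.62
grip_force: 0.0
```

Run:
```python
from h import *
s=env.state();print(np.round(s["eef_pos"],1),s["tcp_rot"],s["opening"],s["ft_force"])
```

```text
[ 536.1 -110.3    9.3] [ 3.14135911e+00 -1.81993327e-05  1.57053233e+00] 0.6198785292742829 [-0.58928067 -0.65334976  0.26281843]
```

Earlier fence contact was at TCP y≈-140. Approach to -137, then ease in.

>>> arm_command(targets=[[-8,0,0,0,1],[-15,0,0,0,1],[-20,0,0,0,1],[-24,0,0,0,1],[-27,0,0,0,1]])

```text
t: 14.45
eef_pos: [537.3, -137.9, 10.5]
tcp_rot: [3.14, 0.0, 1.571]
ft_force: [-0.4, 0.1, -0.1]
opening: 0.99
grip_force: 0.0
```

>>> arm_command(targets=[[-1,0,0,0,1],[-2,0,0,0,1],[-3,0,0,0,1],[-3.5,0,0,0,1],[-3.5,0,0,0,1]])

```text
t: 14.95
eef_pos: [537.0, -140.3, 9.7]
tcp_rot: [-3.141, -0.0, 1.571]
ft_force: [-0.2, 3.9, 2.4]
opening: 1.0
grip_force: 1.9
```

>>> arm_command(targets=[[-0.5,0,0,0,1],[-1,0,0,0,1],[-1,0,0,0,1]])

```text
t: 15.25
eef_pos: [537.0, -140.4, 9.7]
tcp_rot: [-3.141, -0.001, 1.571]
ft_force: [1.3, 11.4, 2.8]
opening: 0.997
grip_force: 5.9
```

>>> arm_command(targets=[[20,0,0,0,1],[60,0,-20,0,1],[100,-30,-60,0,1],[140,-60,-100,0,1],[180,-90,-130,0,1]])

```text
t: 15.75
eef_pos: [464.3, 15.0, 120.7]
tcp_rot: [3.141, 0.0, 1.571]
ft_force: [1.0, 1.5, 0.9]
opening: 1.001
grip_force: 0.0
```

>>> arm_command(targets=[[50,0,0,0,1],[100,0,0,0,1],[150,0,0,0,1],[200,-30,0,0,1],[200,-30,0,0,1]])

```text
t: 16.25
eef_pos: [432.8, 217.3, 119.5]
tcp_rot: [-3.141, 0.0, 1.575]
ft_force: [0.6, -0.4, -0.1]
opening: 0.999
grip_force: 0.0
```

Run:
```python
from h import *
t=cam("top");s=cam("scene");print(np.round(env.state()["eef_pos"],1))
o=np.zeros((600,760,3),np.uint8);o[:240,:400]=cv2.resize(t["img"][140:260,300:500],(400,240),interpolation=cv2.INTER_CUBIC);o[240:,:]=cv2.resize(s["img"][210:300,270:460],(760,360),interpolation=cv2.INTER_CUBIC);cv2.imwrite("pics/w6.png",o)
print(proj(t,[[620,-152,18],[460,-152,18],[460,-216,18]]).round(1).tolist())
```

```text
[434.4 215.1 119.7]
[[396.0, 168.4], [397.4, 229.1], [422.0, 228.9]]
```

View pics/w6.png

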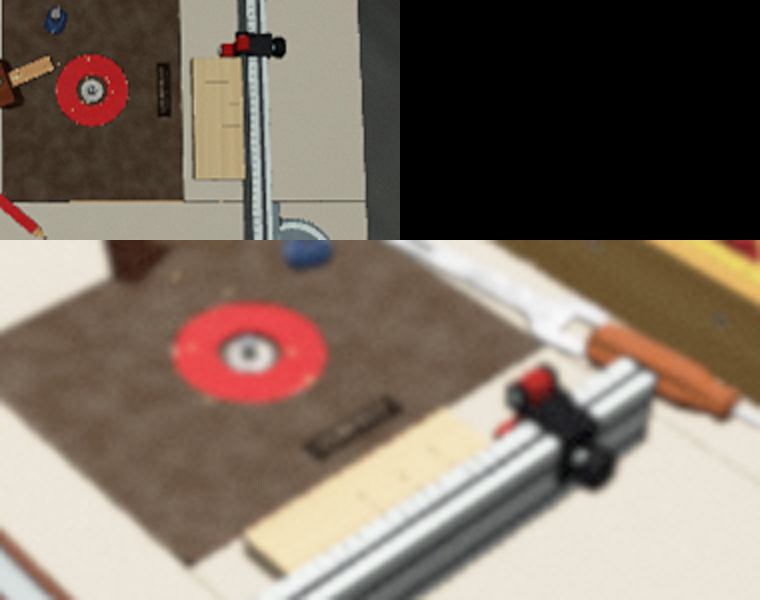

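The board lies flat with marks up, square to the fence, with its far end at the stop (top-view crop (218,57)). The arm is clear of everything.

```bash
python3 -c "
from cell import env
print(env.job_done())"
```

```text
the job is handed in; nothing more can be done
None
```

Job handed in at about 16 s: the red stop is flipped fully down, and the board was tipped flat with its marks up and pushed square against the fence and up to the stop (firm contact felt at both), with nothing gripped or lifted.

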